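# Widen the expanding pot stand by one hole and hold its lock pin home

## Task

First move the spice jar that blocks the sliding bar of the pot stand: set it down upright on the worktop, clear of where the bar will slide and not between the two bars, and let go of it. Then pull the red knob up until its pin is out of the hole, slide the section outwards to the very next hole and no farther, and push the knob right down so that the pin is fully home there. Finish while holding: keep gripping the knob and pressing it down, do not let go, and leave the mug, the salt pot and the pepper mill where they stand.

Things in the scene. Friction and masses are not known exactly. Their poses are not given: they have to be found in the camera images.
- pot_stand: Expanding pot stand, fixed. Origin on the worktop under its rail, an aluminium tube 24 mm wide along the stand's y from -165 to +175 mm, top 36 mm high, on feet 70 mm long in x at y = -150 and 163. Square holes 16 mm wide, 12 mm deep in its top at y = 50, 95 and 140 mm. Fixed bar across it at y = -150 mm: 190 mm long in x, 20 wide, 52 high. The pin starts in the hole at y = 50; outwards is +y.
- next_hole (a point): Mouth of the very next hole (the middle one of the three), centre, on the rail's top face at y = 95 mm of the stand; fixed to the stand.
- slide (a joint): Travel of the sliding section along the stand's +y (outwards), m: 0 with the pin centred in its starting hole, 0.045 at the next hole, 0.090 at the last, stops at -0.004 and 0.105. Its dark saddle on the rail is 34 mm wide and reaches from 66 mm inboard (-y) to 14 mm outboard of the pin. About 3 N of drag, stays where left; the pin locks it (4 mm play each way) until lifted.
- bar (a point): Centre of the top of the sliding bar, 52 mm above the worktop, 60 mm inboard (-y) of the pin: steel bar with a rubber strip across the rail, 190 mm long in the stand's x, 20 mm wide, with a leg at each end nearly touching the worktop; part of the sliding section.
- pin_axis (a point): Point on the sliding section, on the pin's axis, 40.5 mm above the worktop (top of the saddle); does not rise with the knob.
- plunger (a joint): Height of the locking plunger above fully home, m: 0 fully home, up to 0.020 fully pulled. The pin (8 mm, round end) reaches 11 mm into the rail at 0 and is out of the hole from 0.011 up. No spring: about 2.5 N of drag, it stays at the height it is left at, so it must be pushed down.
- knob (a point): Centre of the red plastic knob of the plunger: upright round knob 29 mm in diameter and 28 mm tall, this point 78 mm above the worktop (knob from 64 to 92 mm) with the plunger home; rises with it. Below it is only the 19 mm thick guide tube (up to 60 mm high) standing on the saddle.
- jar: Spice jar that stands in the way, just outboard of the sliding bar, on the stand's -x side: amber glass with a green lid, 48 mm in diameter, 100 mm tall, about 0.2 kg. Origin: centre of its underside, z axis up.
- mug: Blue mug, 76 mm wide, 85 mm tall, handle to its +y; a bystander on the stand's +x side. Origin: centre of underside.
- salt_pot: White open salt pot, 80 mm wide, 55 mm tall; a bystander on the stand's +x side. Origin: centre of underside.
- pepper_mill: Dark wooden pepper mill, 54 mm wide, 150 mm tall; a bystander beyond the stand's -y end. Origin: centre of underside.

How it is judged:
By the outcome, as a careful person would: the job done as asked, in the order asked, and still so for the second after the job is handed in, while the arm keeps its last pose, push and grip.
It also fails if it takes over 45 s, if anything falls off the work surface, if the arm or the gripper's body presses on something with over 40 N, if the wrist force passes 120 N, or if a joint passes its speed limit or range.

## Robot

A 6-joint arm with a two-finger parallel gripper is mounted at the origin on the work surface. World frame = base frame: x ahead of the robot, y to its left, z up, the work surface at z = 0. Lengths are in m, angles in rad, forces in N, time in s.
With the tool pointing down it reaches from about 0.275 to 0.75 m from the base axis. Payload 10.2 kg.
Tool frame: the origin (TCP) lies midway between the tips of the shut fingers; the grasp point (between the pads) lies 19 mm behind it (env.hold_point_z is the distance from the TCP to the grasp point, in m); z points along the fingers, y is the line along which they close (so a half turn about z gives the same grasp; the last joint's range is limited). The gripper opens to 85 mm and grips with 20 to 120 N. Pads are 22 mm wide; open, the fingers measure 114 mm over their backs; the gripper's body (76 mm by 85 mm) begins 54 mm behind the grasp point. The pads swing forward as they close: fully open they stand 13 mm farther back than shut.
Start: joints at [-1.51, 0.313, 1.498, -0, 1.331, -0.223], TCP at [0.147, -0.504, 0.231] pointing down, gripper open.
Joint ranges: [-2.94, 2.94], [-0.97, 2.17], [0.19, 2.56], [-1.23, 4.37], [0.02, 3.11], [-2.88, 2.88]. Speed limits (rad/s): [2.39, 2.39, 3.01, 3.14, 3.14, 3.14].

## Interface

Orientations are given as a unit quaternion [x, y, z, w].
In Python, from bench import env, kinematics, monitor, eyes, job gives the robot as it stands. The module is installed in compiled form; this text tells all that it offers. Calls block until the motion is done:
- env.reach(position, orientation): joint-space move of the TCP to a pose.
- env.movel(position, velocity=0.15, frame=None, guard=None): straight line of the TCP; frame=None keeps the orientation; velocity is the mean speed in m/s. With guard (N) it stops when the force on the tool has changed by that much, and returns True; else False.
- env.set_joints(angles): joint-space move.
- env.release() and env.close_gripper(effort=None): open the fingers fully, or close them until they stop; effort is the grip in N (None keeps the last).
- env.hold(seconds).
- kinematics.ik(position, orientation): joint angles nearest the present ones, or None.
- monitor.sense(): the state.
- eyes.grab_frame(name): name is "scene" or "top" or "wrist"; returns a dict with "frame" (384x512x3 uint8, red, green, blue), "mtx" (3x3 intrinsics, pixels), "k1" (the pictures are not rectified: a ray, as slopes to the right and down, at radius r is drawn at 1 + k1 r^2 times it, then the intrinsics apply), "view" (4x4, takes a point from world to camera coordinates). Camera axes: x right, y down, z forward; pixel columns grow to the right and rows downward; lengths in m; the calibration is good to about 2 mm. A picture is of the moment at which its call begins. There is no depth.
A pose or a line that the arm cannot do raises env.MotionError and nothing moves.
- job.hand_in(): hands the job in; it is judged then, once.
The state is a dict: "clock": time; "joints": joint angles; "qvel": joint speeds; "joint_efforts": joint torques, N m; "position": TCP position; "ee_rot": TCP orientation; "contact_force": force on the tool from outside, world axes, zero at the start; "ft_torque": the same for the moment, N m; "finger_gap": opening from 0.0 (shut) to 1.0 (fully open); "gripper_force": force on a finger pad.
Only numpy, scipy, OpenCV 4.12 (cv2) and the standard library are available. Lean on these libraries where they do the work, as an engineer would, in place of code of your own. Each camera call takes 0.05 s, during which the arm holds its last target. There are 200 camera calls.

## Working session

There is one attempt and no reset: what is moved stays moved. The work goes in short steps, each a Python script; the robot and the scene stay as the last script left them, time stands still between calls to the robot, and variables do not carry over. Pictures are saved under pics/ and viewed, at most 10 in all, crops included, and the job is handed in when it is done.

```bash
mkdir -p pics
cat > h.py <<'E'
import numpy as np, cv2
from bench import env, kinematics, monitor, eyes, job
def grab(n,save=None):
    f=eyes.grab_frame(n)
    if save: cv2.imwrite('pics/'+save,f['frame'][:,:,::-1])
    return f
def ray(f,uv):
    K=np.array(f['mtx']);p=(np.array(uv,float)-K[:2,2])/[K[0,0],K[1,1]]
    q=p.copy()
    for _ in range(20): q=p/(1+f['k1']*(q@q))
    V=np.array(f['view']);R,t=V[:3,:3],V[:3,3]
    return -R.T@t, R.T@np.array([q[0],q[1],1])
def onz(f,uv,z):
    o,d=ray(f,uv); return o+d*(z-o[2])/d[2]
def proj(f,P):
    V=np.array(f['view']);c=V[:3,:3]@np.array(P)+V[:3,3];s=c[:2]/c[2];s=s*(1+f['k1']*(s@s))
    K=np.array(f['mtx']);return s*[K[0,0],K[1,1]]+K[:2,2]
E
python3 - <<'E'
from h import *
a=[]
for n in('scene','top'):
    f=grab(n); a.append(f['frame'][:,:,::-1]); print(n,ray(f,(256,192)),f['k1'])
    cv2.imwrite(f'pics/{n}1.png',cv2.resize(a[-1],(800,600)))
print(monitor.sense()['ee_rot'],env.hold_point_z)
E
```

```text
scene (array([ 1.01929999, -0.21850973,  0.66648905]), array([-0.54335477,  0.19233412, -0.81718175])) -0.09868838120315802
top (array([ 0.5348592 , -0.10104632,  1.04724759]), array([ 0.09102494, -0.0052011 , -0.99587238])) -0.030427166248919835
[ 9.89950625e-01  1.41412286e-01  5.05258309e-05 -5.68808333e-04] 0.0187
```

View pics/top1.png

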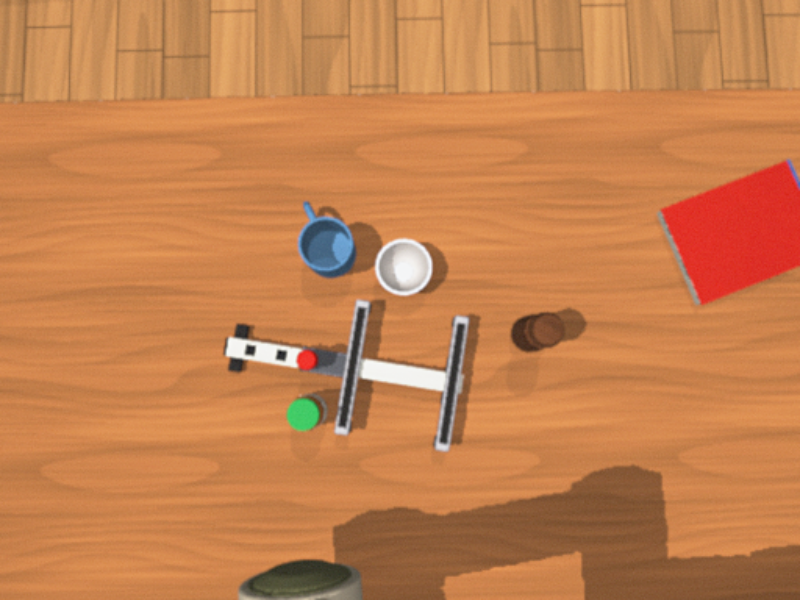

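View pics/scene1.png

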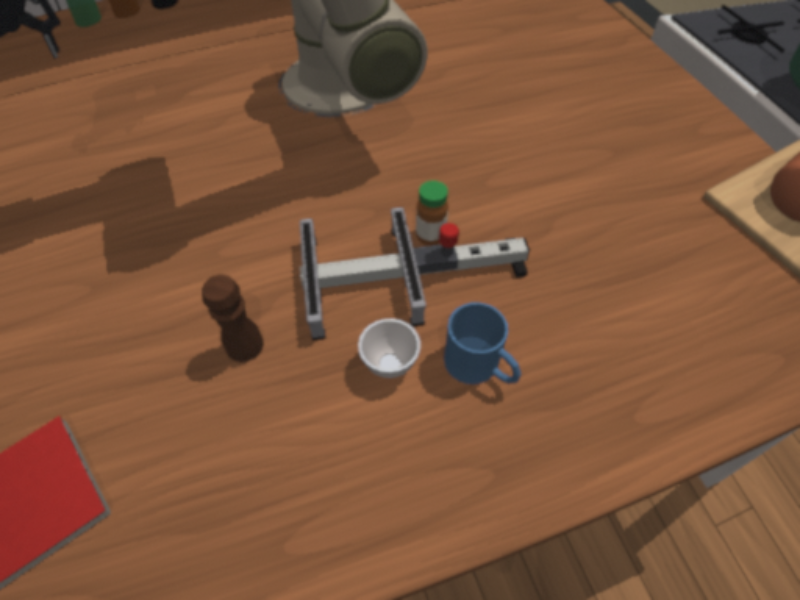

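The top view (at 800 px) shows the jar lid at (304,413), the knob at (307,359), free holes at (281,355) and (250,350), and the sliding bar at x≈353. The mug, salt pot and mill are away to the upper and right side. Next I'll measure by colour.

```bash
cat >> h.py <<'E'
def blob(f,col,near=None):
    h=cv2.cvtColor(f['frame'],cv2.COLOR_RGB2HSV); H,S,V=h[...,0],h[...,1].astype(int),h[...,2]
    if col=='green': m=(H>45)&(H<85)&(S>110)&(V>60)
    elif col=='red': m=((H<5)|(H>174))&(S>195)&(V>90)
    elif col=='white': m=(S<45)&(V>150)
    elif col=='dark': m=(V<70)
    n,l,s,c=cv2.connectedComponentsWithStats(m.astype(np.uint8))
    return [(c[i].round(2),s[i].tolist(),(l==i)) for i in range(1,n) if s[i][4]>8]
E
python3 - <<'E'
from h import *
T=grab('top');S=grab('scene')
def near(f,col,uv,r=25):
    b=[x for x in blob(f,col) if np.hypot(*(x[0]-uv))<r]
    return min(b,key=lambda x:np.hypot(*(x[0]-uv))) 
k=.64
def tri(a,b):
    (o,d),(p,e)=a,b
    A=np.stack([d,-e],1);s=np.linalg.lstsq(A,p-o,rcond=None)[0]
    P,Q=o+d*s[0],p+e*s[1]; return (P+Q)/2,np.linalg.norm(P-Q)
for col,ut,us,z in(('red',(307*k,359*k),(449*k,234*k),.09),('green',(304*k,413*k),(433*k,195*k),.098)):
    a=near(T,col,ut);b=near(S,col,us)
    print(col,a[:2],b[:2],'tri',tri(ray(T,a[0]),ray(S,b[0])),'plane',onz(T,a[0],z))
for uv in((281,355),(250,350)):
    a=near(T,'dark',np.array(uv)*k,6);print('hole',a[:2],onz(T,a[0],.036))
for n,uv in dict(fb1=(461,318),fb2=(443,449),sb1=(363,301),sb2=(342,432)).items(): print(n,onz(T,np.array(uv)*k,.052))
# rail edge line: white mask strip
a=near(T,'white',np.array((403,374))*k,12);print(a[:2])
for x in [b for b in blob(T,'white') if 140<b[0][0]<300 and 190<b[0][1]<300]: print(x[:2],onz(T,x[0],.036))
for n,uv in dict(mug=(327,247),salt=(404,267)).items(): print(n,onz(T,np.array(uv)*k,.07))
E
```

```text
Traceback (most recent call last):
ValueError: min() iterable argument is empty
```

```bash
sed -i 's/(S>195)&(V>90)/(S>185)\&(V>60)/; s/((H<5)|(H>174))/((H<4)|(H>170))/' h.py
cat > m.py <<'E'
from h import *
T=grab('top');S=grab('scene')
def near(f,col,uv,r=25):
    b=[x for x in blob(f,col) if np.hypot(*(x[0]-uv))<r]
    if not b: print('none',col,uv,f['frame'][int(uv[1]),int(uv[0])],[tuple(x[0]) for x in blob(f,col)][:6]); return (np.array(uv),0)
    return min(b,key=lambda x:np.hypot(*(x[0]-uv))) 
k=.64
def tri(a,b):
    (o,d),(p,e)=a,b
    A=np.stack([d,-e],1);s=np.linalg.lstsq(A,p-o,rcond=None)[0]
    P,Q=o+d*s[0],p+e*s[1]; return (P+Q)/2,np.linalg.norm(P-Q)
for col,ut,us,z in(('red',(307*k,359*k),(449*k,234*k),.09),('green',(304*k,413*k),(433*k,195*k),.098)):
    a=near(T,col,ut);b=near(S,col,us)
    print(col,a[:2],b[:2],'tri',tri(ray(T,a[0]),ray(S,b[0])),'plane',onz(T,a[0],z))
for uv in((281,355),(250,350)):
    a=near(T,'dark',np.array(uv)*k,6);print('hole',a[:2],onz(T,a[0],.036))
for n,uv in dict(fb1=(461,318),fb2=(443,449),sb1=(363,301),sb2=(342,432)).items(): print(n,onz(T,np.array(uv)*k,.052))
for x in [b for b in blob(T,'white') if 140<b[0][0]<300 and 190<b[0][1]<300]: print(x[:2],onz(T,x[0],.036))
for n,uv in dict(mug=(327,247),salt=(404,267)).items(): print(n,onz(T,np.array(uv)*k,.07))
E
python3 m.py
```

```text
red (array([196.33, 229.87]), [191, 224, 12, 12, 117]) (array([287.6 , 148.43]), [283, 144, 10, 13, 83]) tri (array([0.54525536, 0.02257095, 0.08499654]), np.float64(0.0020974859777068647)) plane [0.54485781 0.02093462 0.09      ]
green (array([193.7 , 264.83]), [184, 255, 21, 21, 339]) (array([276.88, 123.21]), [268, 116, 18, 16, 214]) tri (array([0.47256896, 0.02656894, 0.09435113]), np.float64(0.0003471211804295719)) plane [0.47275461 0.02591463 0.098     ]
hole (array([179.73, 226.86]), [178, 225, 5, 5, 22]) [0.55279013 0.06466406 0.036     ]
hole (array([159.95, 223.55]), [158, 222, 5, 5, 20]) [0.56096174 0.10866473 0.036     ]
fb1 [ 0.5987175  -0.19161453  0.052     ]
fb2 [ 0.41760954 -0.1616753   0.052     ]
sb1 [ 0.62542128 -0.05406034  0.052     ]
sb2 [ 0.4437143  -0.02226249  0.052     ]
(array([257.9 , 239.66]), [214, 192, 86, 97, 1388]) [ 0.52112806 -0.10845215  0.036     ]
(array([166.92, 224.67]), [144, 216, 49, 19, 491]) [0.55818445 0.09314787 0.036     ]
mug [ 0.70037905 -0.00579014  0.07      ]
salt [ 0.67017365 -0.11262131  0.07      ]
```

```bash
cat >> h.py <<'E'
Y=np.array([.180,.9837,0]); Y/=np.linalg.norm(Y); X=np.array([Y[1],-Y[0],0])
a=-np.arctan2(.180,.9837)/2; Q=[np.cos(a),np.sin(a),0,0]
def st(*k):
    s=monitor.sense(); print({i:np.round(s[i],4).tolist() for i in('clock','position','contact_force','finger_gap','gripper_force')+k})
E
python3 - <<'E'
from h import *
J=np.array([.4726,.0262,0]);
env.reach(J+[0,0,.22],Q); st('joints')
env.movel(J+[0,0,.10],.12); 
f=grab('wrist','w1.png'); g=grab('scene')
print(proj(f,J+[0,0,.1]))
print(env.movel(J+[0,0,.058],.06,guard=8)); st()
E
```

```text
{'clock': 2.525, 'position': [0.4727, 0.0256, 0.22], 'contact_force': [0.4521, -0.3624, 1.4402], 'finger_gap': 0.9978, 'gripper_force': 0.0, 'joints': [-0.1939, 0.2087, 1.6639, -0.0001, 1.269, 1.5585]}
[254.67383686 246.34461544]
False
{'clock': 4.625, 'position': [0.4728, 0.0262, 0.0582], 'contact_force': [0.0439, -0.0578, -0.3976], 'finger_gap': 0.9971, 'gripper_force': 0.0}
```

View pics/w1.png

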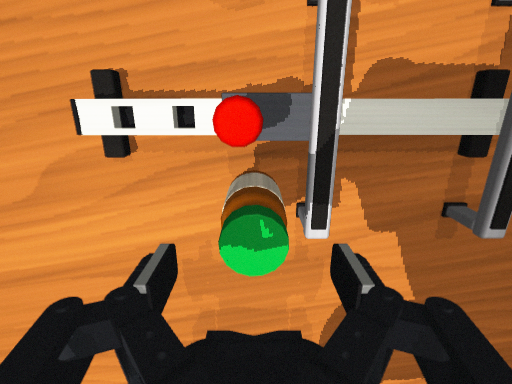

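The wrist view shows the jar's lid at (254,240) centred between the fingers. The rail is level in the image, so the yaw is right. The knob is at (238,120) and the next hole at (184,117). Now I'll grip the jar and move it.

Run:
```python
from h import *
J=np.array([.4726,.0262,0]); D=np.array([.405,.165,0])
env.close_gripper(40); st()
env.movel(J+[0,0,.11],.12); st()
env.movel(D+[0,0,.11],.18)
print(env.movel(D+[0,0,.0585],.06,guard=6)); st()
env.release(); env.hold(.1); st()
env.movel(D+[0,0,.14],.15)
# go over knob
P=np.array([.545,.0215,0])
env.movel(P-.06*X+[0,0,.16],.2); st()
w=grab('wrist','w2.png'); t=grab('top'); 
for f,n,z in((w,'w',.09),(t,'t',.09)):
    for b in blob(f,'red'): print(n,b[0],b[1],onz(f,b[0],z))
    for b in blob(f,'green'): print(n,'jar',b[0],b[1],onz(f,b[0],.098))
for b in blob(w,'dark'):
    if b[1][4]<1500: print('dark',b[:2],onz(w,b[0],.036))
```

```text
{'clock': 5.0917, 'position': [0.4729, 0.0262, 0.0586], 'contact_force': [-2.4262, 0.6374, 6.1699], 'finger_gap': 0.5314, 'gripper_force': 40.6778}
{'clock': 5.675, 'position': [0.4722, 0.0263, 0.1094], 'contact_force': [0.0637, 0.8942, -2.382], 'finger_gap': 0.5324, 'gripper_force': 41.2949}
True
{'clock': 7.5167, 'position': [0.4045, 0.1649, 0.0586], 'contact_force': [-2.3679, 0.2682, 6.8329], 'finger_gap': 0.5367, 'gripper_force': 42.1081}
{'clock': 8.0917, 'position': [0.4039, 0.1648, 0.058], 'contact_force': [0.1115, 0.7583, -0.6983], 'finger_gap': 1.0027, 'gripper_force': 0.0}
{'clock': 9.725, 'position': [0.4853, 0.0331, 0.1596], 'contact_force': [-0.1739, 0.6731, -0.1672], 'finger_gap': 0.9964, 'gripper_force': 0.0}
w [253.6  129.15] [236, 111, 36, 37, 1038] [0.54589272 0.02266905 0.09      ]
t [472.62 148.13] [424, 103, 88, 91, 5176] [ 0.7084765  -0.57630146  0.09      ]
t [196.36 229.83] [191, 224, 12, 12, 118] [0.54494039 0.02087094 0.09      ]
t jar [129.63 303.99] [123, 298, 15, 13, 126] [0.39537971 0.15841814 0.098     ]
dark (array([307.1,  30.2]), [305, 20, 8, 18, 60]
[... 445 characters left out ...]
 106, 54, 62, 1093]) [ 0.53875255 -0.00544994  0.036     ]
dark (array([125.41, 123.88]), [122, 111, 7, 27, 86]) [0.56733977 0.14378695 0.036     ]
dark (array([163.63, 124.25]), [157, 116, 14, 17, 198]) [0.56039563 0.10777169 0.036     ]
dark (array([209.46, 124.36]), [202, 116, 15, 17, 226]) [0.55238453 0.06450801 0.036     ]
dark (array([151.94, 146.39]), [142, 139, 21, 16, 308]) [0.54196338 0.12517639 0.036     ]
dark (array([438.08, 146.72]), [426, 139, 26, 17, 378]) [ 0.4910429  -0.15257756  0.036     ]
dark (array([434.3 , 195.06]), [414, 162, 39, 55, 579]) [ 0.4398415  -0.15065773  0.036     ]
dark (array([298.12, 196.42]), [296, 193, 7, 11, 40]) [ 0.46398687 -0.00990487  0.036     ]
```

View pics/w2.png

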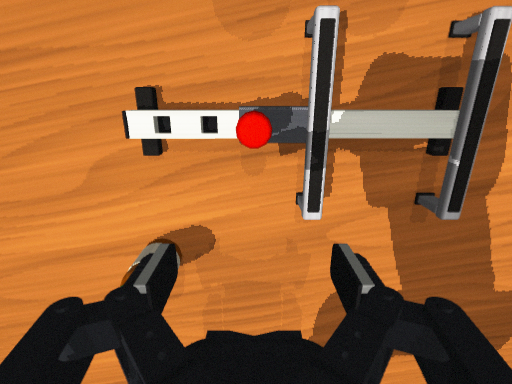

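The wrist view shows the knob at (254,129) and the holes at (209,124) and (164,124). The jar is partly hidden behind the left finger, off to the side. Next I'll grip the knob and lift it.

Run:
```python
from h import *
P=np.array([.545,.0211,0])
env.movel(P+[0,0,.13],.15)
t=grab('top','t2.png')
for b in blob(t,'green'): print('jar',b[0],b[1],onz(t,b[0],.098))
print(env.movel(P+[0,0,.060],.06,guard=8)); st()
env.close_gripper(70); env.hold(.2); st()
p=np.array(monitor.sense()['position'])
print(env.movel(p+[0,0,.0165],.03,guard=25)); st()
s=grab('scene'); 
f=s['frame'][100:200,180:360,::-1]; cv2.imwrite('pics/s2.png',cv2.resize(f,None,fx=4,fy=4))
```

```text
False
{'clock': 11.7917, 'position': [0.5452, 0.0211, 0.0604], 'contact_force': [0.7276, 0.3794, -0.0664], 'finger_gap': 0.9979, 'gripper_force': 0.0}
{'clock': 12.5667, 'position': [0.5451, 0.0211, 0.0604], 'contact_force': [-2.1158, 0.1484, 4.4276], 'finger_gap': 0.3136, 'gripper_force': 68.8239}
False
{'clock': 13.275, 'position': [0.5451, 0.0211, 0.0772], 'contact_force': [-0.8035, -0.1797, 1.9134], 'finger_gap': 0.3139, 'gripper_force': 69.3714}
```

View pics/s2.png

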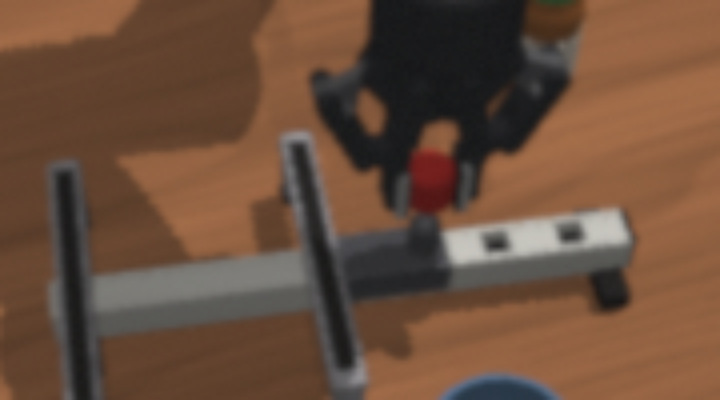

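The scene view shows the fingers holding the raised knob at (432,180) above the tube. The jar stands upright, away to the upper right. The force change of about 2.5 N on lifting matches the plunger drag. Now I'll slide the section and push the knob home.

Run:
```python
from h import *
p=np.array(monitor.sense()['position'])
T=np.array([.5529,.0650,p[2]])
print(env.movel(T,.04,guard=30)); st()
env.hold(.2)
t=grab('top','t3.png');s=grab('scene')
print(env.movel([T[0],T[1],.0640],.02,guard=20)); st()
env.hold(.1)
print(env.movel([T[0],T[1],.0580],.01,guard=15)); st()
env.hold(.3); st()
s=grab('scene'); f=s['frame'][100:200,180:360,::-1]; cv2.imwrite('pics/s3.png',cv2.resize(f,None,fx=4,fy=4))
```

```text
False
{'clock': 14.5917, 'position': [0.553, 0.0652, 0.0771], 'contact_force': [2.2343, 0.0107, -2.9125], 'finger_gap': 0.3143, 'gripper_force': 69.0472}
False
{'clock': 15.6917, 'position': [0.5529, 0.065, 0.0637], 'contact_force': [2.8224, 2.8308, -3.7159], 'finger_gap': 0.3172, 'gripper_force': 69.1094}
True
{'clock': 16.2583, 'position': [0.5531, 0.065, 0.0604], 'contact_force': [-0.9829, 0.2735, 5.1031], 'finger_gap': 0.3122, 'gripper_force': 69.9123}
{'clock': 16.5583, 'position': [0.5531, 0.065, 0.0604], 'contact_force': [-0.6535, 0.414, 4.8072], 'finger_gap': 0.3131, 'gripper_force': 69.9128}
```

View pics/s3.png

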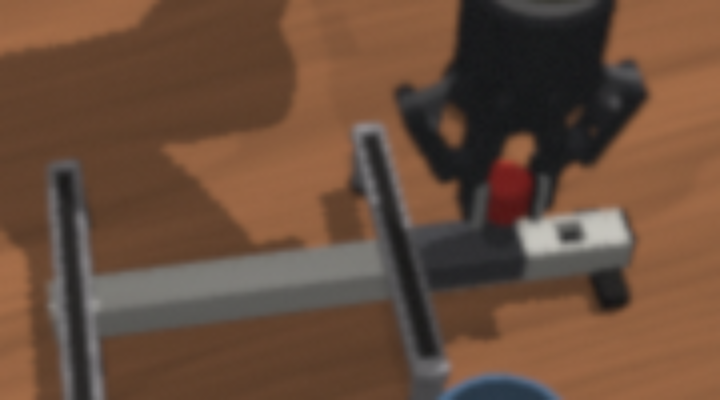

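The knob stopped at its original home height (0.0604), and the saddle has advanced one hole, with only the last hole visible at (571,232). I'll press more firmly, then check the bystanders and the jar.

Run:
```python
from h import *
p=np.array(monitor.sense()['position'])
print(env.movel([.5529,.0650,p[2]-.004],.01,guard=12)); env.hold(.4); st()
t=grab('top','t4.png'); cv2.imwrite('pics/t4.png',cv2.resize(t['frame'][120:330,100:380,::-1],None,fx=2.8,fy=2.8))
for b in blob(t,'green'): print('jar',b[0],b[1],onz(t,b[0],.098))
```

```text
True
{'clock': 17.25, 'position': [0.5531, 0.0651, 0.0604], 'contact_force': [-1.6672, 0.7483, 5.8078], 'finger_gap': 0.3093, 'gripper_force': 70.0263}
```

View pics/t4.png

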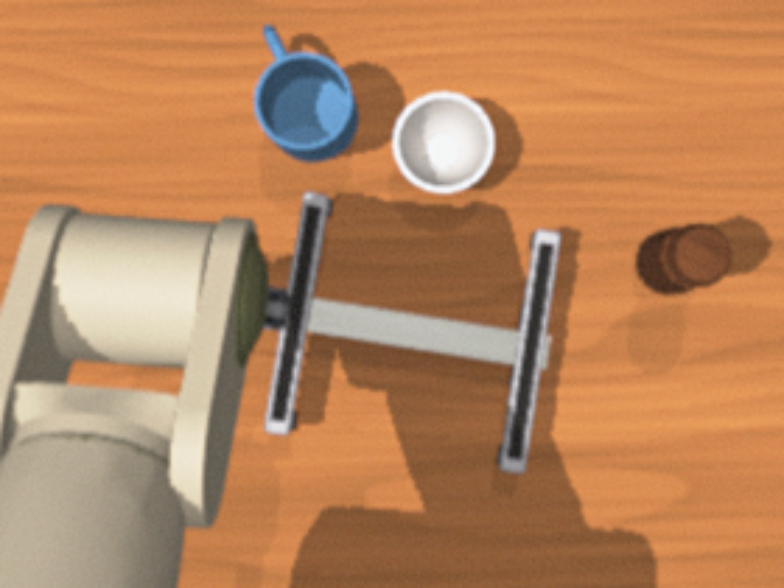

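The guard backs the force off after it stops. The bystanders are where they were: the mug at (305,105), the salt pot at (444,140) and the mill at (690,258). I'll press with a small unguarded offset so that the push stays on.

Run:
```python
from h import *
z=monitor.sense()['position'][2]
for d in(.0006,.0012,.0018,.0024):
    env.movel([.5530,.0650,z-d],.005); env.hold(.3); st()
    if monitor.sense()['contact_force'][2]>13: break
s=grab('scene'); g=[(b[0],b[1],onz(s,b[0],.095)) for b in blob(s,'green') if 200<b[0][0]<400]; print(g, proj(s,[.405,.165,.098]))
cv2.imwrite('pics/s4.png',cv2.resize(s['frame'][60:240,180:400,::-1],None,fx=3,fy=3))
```

```text
{'clock': 17.8833, 'position': [0.5531, 0.0649, 0.0603], 'contact_force': [-0.6678, 2.705, 7.682], 'finger_gap': 0.3135, 'gripper_force': 70.1672}
{'clock': 18.45, 'position': [0.5532, 0.0649, 0.0603], 'contact_force': [-2.8387, 2.0958, 11.6015], 'finger_gap': 0.3096, 'gripper_force': 70.7484}
{'clock': 19.0167, 'position': [0.5532, 0.0649, 0.0602], 'contact_force': [-5.0394, 1.1182, 17.5469], 'finger_gap': 0.3126, 'gripper_force': 71.2668}
[] [318.38224781  91.36500162]
```

View pics/s4.png

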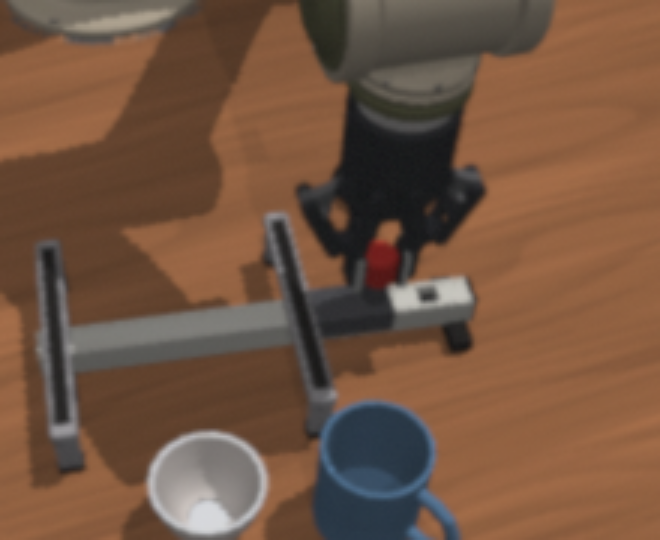

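The scene view shows the knob down at (381,265) with the fingers on it, and only the last hole free at (428,293). The jar's place is hidden behind the wrist, and the arm passes well above it there. The push holds steady at about 17 N, so I'm handing in.

```bash
python3 -c "
from h import *
st(); print(job.hand_in())"
```

```text
{'clock': 19.0667, 'position': [0.5532, 0.0649, 0.0602], 'contact_force': [-4.3557, 1.9635, 17.4376], 'finger_gap': 0.3118, 'gripper_force': 71.2667}
the job is handed in; nothing more can be done
None
```

I've handed the job in at about 19 s: the jar is out of the bar's path, the section is one hole outwards with the pin home, and the gripper still holds the knob down with about 17 N. The bystanders stand where they were, but the arm hid the jar in the last views; it was last seen upright just before the slide.

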